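# Weight down a glue-up and set its cure timer

## Robot

A 6-joint arm with a two-finger parallel gripper is mounted at the origin on a cart in front of the work surface, level with it; the furniture and walls round the work are solid. World frame = base frame: x ahead of the robot, y to its left, z up, the work surface at z = 0. Lengths are in m, angles in rad, forces in N, time in s.
With the tool pointing down it reaches from about 0.35 to 0.775 m from the base axis. Payload 7.3 kg.
Tool frame: the origin (TCP) lies between the finger pads, 19 mm behind the fingertips; this is the grasp point; z points along the fingers, y is the line along which they close (so a half turn about z gives the same grasp; the last joint's range is limited). The gripper opens to 92 mm and grips with 3 to 60 N. Pads are 19 mm wide; open, the fingers measure 130 mm over their backs; the gripper's body (75 mm by 190 mm) begins 47 mm behind the grasp point.
Start: joints at [-1.482, 0.342, 1.524, -0, 1.275, -0.146], TCP at [0.122, -0.511, 0.246] pointing down, gripper open.
Joint ranges: [-2.53, 2.53], [-0.77, 2.02], [0.04, 2.7], [-1, 4.14], [0.28, 2.66], [-3.11, 3.11]. Speed limits (rad/s): [2.57, 2.57, 3.14, 3.14, 3.14, 3.14].

## Interface

Orientations are given as [roll, pitch, yaw] about the fixed x, y, z axes, in that order (R = Rz(yaw) Ry(pitch) Rx(roll)).
In Python, from cell import robot gives the robot as it stands. The module is installed in compiled form; this text tells all that it offers.
- The arm moves only by the tool arm_command, never from a script. Its argument "moves" is a list of rows, each a list of 3 entries, a list of its own where there are three numbers: the shift along the tool's x, y, z in m, then the turn, a rotation vector about the tool's x, y, z in rad, then the finger opening in m, from 0 to 0.0918. In form: [[[dx, dy, dz], [ax, ay, az], claw], ...]. A call has exactly 5 rows; each row is the pose to reach, as a shift and turn from the pose commanded when the call began, along the tool's axes at that moment; what a row does not reach only later rows make up. A row lasts 1/10 s, in which the tool goes at most 50 mm and 8.59 degrees, less where a joint would pass 70% of its speed; a pose out of reach is approached as far as the arm can. A call with a gripper value outside its range is refused whole. The fingers move at their own pace and stop on an object; "squeeze" is the grip in N (left out, the last holds). Time passes only in rows, so rows that repeat a pose let the fingers close, or fill a call up. It gives the time, the measured TCP pose, the force, the opening and the grip force at its end, in the units of the state.
- robot.observe(): the state, without advancing time (a new reading comes with each control period).
- robot.read_camera(name): name is "scene" or "top" or "wrist"; returns the picture (480x640x3 uint8, red, green, blue); there is no depth.
- robot.camera_model(name): a dict with "fx", "fy", "cx", "cy" (pixels), "R" (3x3) and "t" (3): a world point X has camera coordinates R X + t. Camera axes: x right, y down, z forward; pixel columns grow to the right and rows downward; lengths in m; the calibration is good to about 2 mm. A picture is of the moment at which its call begins: read the wrist's pose just before it. camera_model takes no time and is no camera call; for the wrist camera it gives the pose at the moment of the call.
- robot.hand_in(): hands the job in; it is judged then, once.
The state is a dict: "time": time; "qpos": joint angles; "qvel": joint speeds; "joint_efforts": joint torques, N m; "tool_pos": TCP position; "tool_rot": TCP orientation; "contact_force": force on the tool from outside, world axes, zero at the start; "torque": the same for the moment, N m; "opening": finger opening in m; "grip_force": force on a finger pad.
Only numpy, scipy, OpenCV 4.12 (cv2) and the standard library are available. Lean on these libraries where they do the work, as an engineer would, in place of code of your own. Each camera call takes 0.05 s, during which the arm holds its last target. There are 200 camera calls.

## Task

Lay the two loose L-shaped steel weights on the one that is already on the glue-up, flat and square with its edges, each turned about from the one below (heel over its empty corner) so that the pile bears evenly. Then wind the bench timer clockwise, click by click, to thirty minutes (five minutes a click, the red mark) without running past it. Set the weights down gently, do not shift the glue-up, and leave the other things where they are.

Things in the scene. Friction and masses are not known exactly. Their poses are not given: they have to be found in the camera images.
- glueup: square glue-up standing loose on the bench: plywood caul 100x100x12 mm, three glued laminations (84x78 mm, dark-light-dark, 30 mm in all), plywood caul 100x100x10 mm on top; 52 mm tall in all; origin at the centre of its underside, z up, x and y square to its edges
- caul_top (a point): centre of the top face of the glue-up's upper caul, 52 mm above the bench; axes as the glue-up's
- weight_a: flat dark steel L, 100 mm over each leg, legs 40 mm wide, 12 mm thick, about 0.6 kg; lies on the caul from the start, flush to a few mm. Origin: underside, centre of its 100 mm square outline. Heel (outer corner of the L) at (-50,-50) mm; one leg along +x (y -50 to -10), one along +y (x -50 to -10); inner corner (-10,-10), mass centre (-11,-11); the corner (50,50) is empty
- weight_a_mid (a point): centre of the square outline of weight_a, at half its thickness (6 mm)
- weight_a_heel (a point): heel (outer corner of the L) of weight_a, half thickness
- weight_a_open (a point): empty corner of the square outline of weight_a, diagonally across from its heel (a point in the air), half thickness
- weight_b: flat dark steel L, 100 mm over each leg, legs 40 mm wide, 12 mm thick, about 0.6 kg; lies flat on the bench at the start. Origin: underside, centre of its 100 mm square outline. Heel (outer corner of the L) at (-50,-50) mm; one leg along +x (y -50 to -10), one along +y (x -50 to -10); inner corner (-10,-10), mass centre (-11,-11); the corner (50,50) is empty
- weight_b_mid (a point): centre of the square outline of weight_b, at half its thickness (6 mm)
- weight_b_heel (a point): heel (outer corner of the L) of weight_b, half thickness
- weight_b_open (a point): empty corner of the square outline of weight_b, diagonally across from its heel (a point in the air), half thickness
- weight_c: flat dark steel L, 100 mm over each leg, legs 40 mm wide, 12 mm thick, about 0.6 kg; lies flat on the bench at the start. Origin: underside, centre of its 100 mm square outline. Heel (outer corner of the L) at (-50,-50) mm; one leg along +x (y -50 to -10), one along +y (x -50 to -10); inner corner (-10,-10), mass centre (-11,-11); the corner (50,50) is empty
- weight_c_mid (a point): centre of the square outline of weight_c, at half its thickness (6 mm)
- weight_c_heel (a point): heel (outer corner of the L) of weight_c, half thickness
- weight_c_open (a point): empty corner of the square outline of weight_c, diagonally across from its heel (a point in the air), half thickness
- timer_knob (a joint): angle of the timer's knob in rad: 0 at the zero mark, growing clockwise seen from above; one click is 24 degrees (0.419 rad) and five minutes, 12 clicks in all (the long red mark is the sixth, thirty minutes); a sprung pawl pulls it into the nearest click and resists with about 0.1 N m; it starts anywhere from 0 to 4 clicks, at times balanced between two
- timer: grey metal timer box 105 (x) x 125 (y) x 50 mm tall, fixed to the bench; round cream dial plate (92 mm) on top with 13 marks: zero, thirty and sixty minutes long, thirty red; origin at the centre of its underside, front at -x; from above the zero mark lies 144 degrees counterclockwise from its +x, the red one at +x
- timer_grip (a point): on the knob's vertical axis (centre of the box), 81 mm above the bench, a good TCP height; its x axis points along the knob's pointer (its white line) and turns with it. The knob: black skirt 62 mm across, carrying an upright bar 60 mm long (along x), 16 mm wide, from 59.5 to 84.5 mm above the bench
- sanding_block: grey sanding block 62x105x30 mm, long along its y; a bystander, origin at the centre of its underside
- tape_measure: yellow pocket tape measure 62x82x34 mm, long along its y; a bystander, origin at the centre of its underside
- paste_jar: white paste jar with an orange lid, 58 mm across, 78 mm tall; a bystander, origin at the centre of its underside
- offcut_0: softwood offcut 45x85x22 mm, long along its y; a bystander, origin at the centre of its underside
- torch: yellow and black torch standing on its tail, 52 mm across, 138 mm tall; a bystander, origin at the centre of its underside
- heap_front (a point): fixed point on the bench at the front of the heap of tools and odds and ends that fills the back of the bench, 60 to 140 mm tall; the heap's front runs along y through this point, from y = -0.50 to 0.15 m, and all behind it (greater x) is taken
- wand_low (a point): fixed point on the bench under the fixed vacuum wand with the orange ring, which slants up from the front edge of the bench (x 0.33, y 0.02 m) to the back left (x 0.60, y 0.18 m, 160 mm up); over this point its underside is 60 mm up

How it is judged:
On the way, in this order (a step that is already met when the one before it is completed fails the run):
1. both weights lie on the pile, each turned about from the one below, and are let go (((z of weight_a_mid in the frame of caul_top between 0.002 and 0.01 m and horizontal distance between each of weight_a_mid, weight_b_mid, weight_c_mid and caul_top below 0.018 m and angle between each of weight_a, weight_b, weight_c's own z axis and vertical below 0.06 rad and z of weight_b_mid in the frame of caul_top between 0.014 and 0.022 m and z of weight_c_mid in the frame of caul_top between 0.026 and 0.034 m and horizontal distance between weight_b_heel and weight_a_open below 0.018 m and horizontal distance between weight_b_open and weight_a_heel below 0.018 m and horizontal distance between weight_c_heel and weight_b_open below 0.018 m and horizontal distance between weight_c_open and weight_b_heel below 0.018 m) or (z of weight_a_mid in the frame of caul_top between 0.002 and 0.01 m and horizontal distance between each of weight_a_mid, weight_c_mid, weight_b_mid and caul_top below 0.018 m and angle between each of weight_a, weight_c, weight_b's own z axis and vertical below 0.06 rad and z of weight_c_mid in the frame of caul_top between 0.014 and 0.022 m and z of weight_b_mid in the frame of caul_top between 0.026 and 0.034 m and horizontal distance between weight_c_heel and weight_a_open below 0.018 m and horizontal distance between weight_c_open and weight_a_heel below 0.018 m and horizontal distance between weight_b_heel and weight_c_open below 0.018 m and horizontal distance between weight_b_open and weight_c_heel below 0.018 m)) and linear speed of each of weight_a, weight_b, weight_c below 0.01 m/s and contact force between the fingers and weight_b below 0.1 N and contact force between the fingers and weight_c below 0.1 N), for 0.3 s.
2. then the timer stands at thirty minutes (value of joint timer_knob between 2.38327 and 2.64327 rad), for 0.2 s.
At the end, for the whole second after the job is handed in: Three weights flat (0.06 rad) and at rest on the caul, weight_a lowest, each centred within 18 mm; each loose one, in either order, with heel and empty corner within 18 mm of the empty corner and heel of the one below; all let go; the knob within 0.13 rad of the sixth click (2.513 rad) (all of step 1 and all of step 2); the robot touches nothing.
It fails at once if the timer is wound past thirty minutes (more than 0.25 rad) (value of joint timer_knob above 2.76327 rad).
It fails at once if the glue-up is shifted by more than 15 mm (distance of glueup from where it was at the start of the episode above 0.015 m).
It fails at once if a weight is dropped or rammed on the pile (more than 70 N on the caul) (contact force between weight_a and glueup above 70 N).
It fails at once if a bystander is moved by more than 40 mm (distance of any of sanding_block, tape_measure, paste_jar, offcut_0, torch from where it was at the start of the episode above 0.04 m).
It also fails if it takes over 67 s, if anything falls off the work surface, if the arm or the gripper's body presses on something with over 40 N, if the wrist force passes 120 N, or if a joint passes its speed limit or range.

## Working session

There is one attempt and no reset: what is moved stays moved. The work goes in short steps, Python scripts to look and compute and a tool call to move; the robot and the scene stay as the last step left them, time stands still between calls to the robot, and variables do not carry over. Pictures are saved under pics/ and viewed, at most 10 in all, crops included, and the job is handed in when it is done.

Besides the shell and the picture viewer there is one more tool, called after ">>>" in YAML: its name, and indented under it one key for each argument. arm_command: Moves the arm, as the interface text tells. Its arguments: {"type":"object","properties":{"moves":{"type":"array"},"squeeze":{"type":"number"}},"required":["moves"]}

```bash
mkdir -p pics
python3 - <<'E'
from cell import robot
import cv2
for n in ("top","scene"):
    im=robot.read_camera(n); cv2.imwrite(f"pics/{n}0.png",im[:,:,::-1])
    m=robot.camera_model(n); print(n,m)
s=robot.observe();print(s["time"],s["tool_pos"],s["tool_rot"],s["opening"])
E
```

```text
top {'fx': 510.96074318976264, 'fy': 510.96074318976264, 'cx': 320.9772993586068, 'cy': 243.16692736573887, 'R': array([[ 0.01941058, -0.99978256,  0.00761943],
       [-0.99481041, -0.02007422, -0.09974602],
       [ 0.09987728, -0.00564377, -0.99498376]]), 't': array([-0.20167446,  0.53917885,  1.09785531])}
scene {'fx': 592.7593980637307, 'fy': 592.7593980637307, 'cx': 318.0369625143335, 'cy': 247.09623583209418, 'R': array([[-0.91298137, -0.40781655, -0.01227527],
       [-0.22489235,  0.52811528, -0.81885144],
       [ 0.34042393, -0.7448355 , -0.57387423]]), 't': array([0.38272173, 0.2576989 , 1.04690227])}
0.1 [ 0.12212414 -0.51026259  0.24493817] [-3.14026539e+00 -1.93121451e-04  2.34778280e-01] 0.09160722954983318
```

View pics/top0.png

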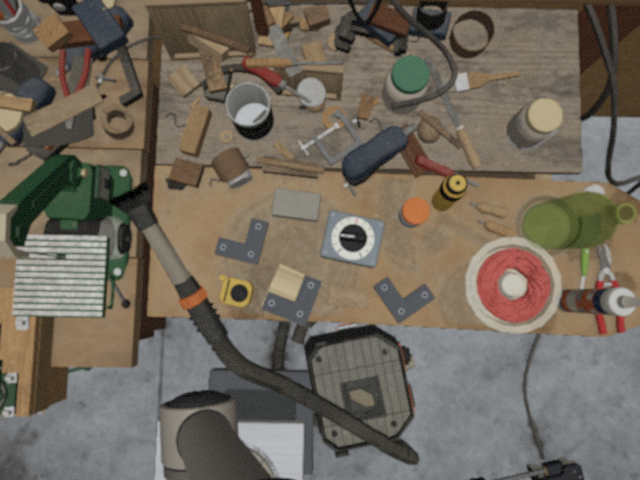

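View pics/scene0.png

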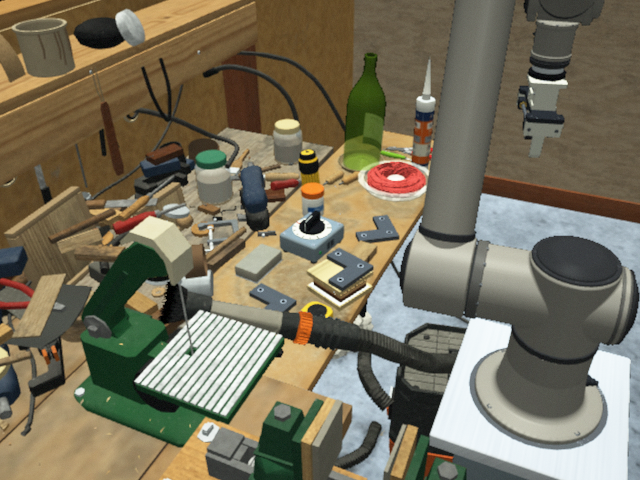

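The top view shows one loose L at about (243,243) and the other at (405,298). The glue-up carrying its L is at (293,295), the timer at (352,238), the sanding block at (297,204), the tape at (237,291), the jar at (415,212) and the torch at (453,188). The wand slants from (150,200) to (410,455).

```bash
cat > h.py <<'E'
from cell import robot
import numpy as np, cv2
def ray(m,px,z):
    px=np.atleast_2d(np.asarray(px,float)); R=m["R"];c=-R.T@m["t"]
    d=np.c_[(px[:,0]-m["cx"])/m["fx"],(px[:,1]-m["cy"])/m["fy"],np.ones(len(px))]@R
    return (c+d*((z-c[2])/d[:,2])[:,None])[:,:2]
def Lfit(pts,area_centroid):
    """square outline of L from contour points (world xy): centre, heel dir angle, corners"""
    hull=cv2.convexHull(pts.astype(np.float32))
    r=cv2.minAreaRect(hull); box=cv2.boxPoints(r); c=box.mean(0)
    d=area_centroid-c   # toward the heel
    k=np.argmax((box-c)@d); return c,box[k],r,d
E
python3 - <<'E'
from h import *
im=cv2.imread("pics/top0.png"); m=robot.camera_model("top")
hsv=cv2.cvtColor(im,cv2.COLOR_BGR2HSV)
for p in [(255,240),(225,250),(310,300),(405,312),(275,312),(352,260)]: print(p,im[p[1],p[0]],hsv[p[1],p[0]])
cv2.imwrite("pics/c1.png",cv2.resize(im[180:340,205:445],None,fx=3.3,fy=3.3,interpolation=cv2.INTER_CUBIC))
E
```

```text
(255, 240) [86 81 80] [115  18  86]
(225, 250) [100  97  92] [101  20 100]
(310, 300) [92 88 86] [110  17  92]
(405, 312) [97 96 92] [96 13 97]
(275, 312) [85 81 77] [105  24  85]
(352, 260) [152 152 146] [ 90  10 152]
```

View pics/c1.png

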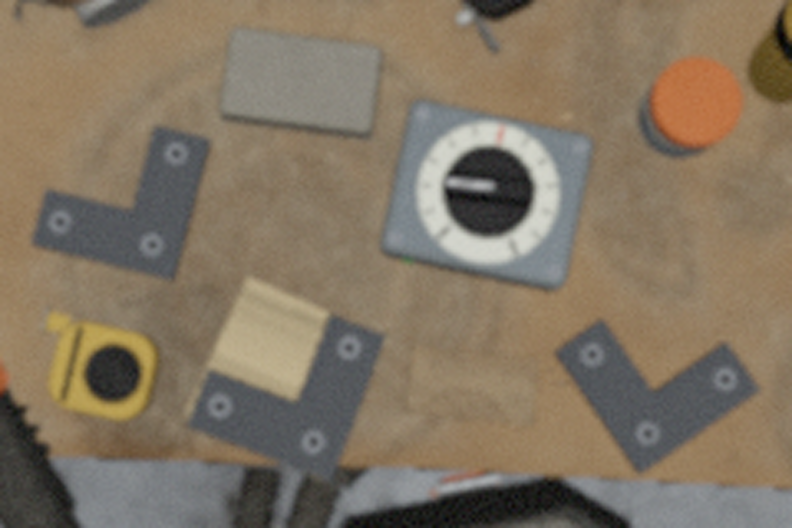

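The crop shows all three Ls clearly. Their heels are at crop pixels B (172,278), A (332,475) and C (640,470). The white pointer runs from (495,187) to (445,184), toward image left, and the red mark is at (502,132).

Run:
```python
from h import *
im=cv2.imread("pics/top0.png"); m=robot.camera_model("top")
f=im.astype(int); v=f.max(2); s=v-f.min(2)
W=lambda a,z:ray(m,a,z)
mask=((v<118)&(v>62)&(s<24)&(f[:,:,0]>=f[:,:,2])).astype(np.uint8)
# crop-pixel -> image pixel
cp=lambda p:np.array(p)/3.3+[205,180]-0.35
for n,box,z in [("B",(212,214,272,268),.012),("A",(258,270,325,327),.064),("C",(370,274,440,325),.012)]:
    x0,y0,x1,y1=box; mm=np.zeros_like(mask); mm[y0:y1,x0:x1]=mask[y0:y1,x0:x1]
    mm=cv2.morphologyEx(mm,cv2.MORPH_OPEN,np.ones((3,3)))
    cs,_=cv2.findContours(mm,cv2.RETR_EXTERNAL,cv2.CHAIN_APPROX_NONE); c=max(cs,key=cv2.contourArea)
    wp=W(c[:,0,:],z); cen,heel,r,d=Lfit(wp,np.array(cv2.minMaxLoc(np.zeros((1,1)))[:2]) if 0 else wp.mean(0))
    M=cv2.moments(c); ac=W([[M["m10"]/M["m00"],M["m01"]/M["m00"]]],z)[0]
    cen,heel,r,d=Lfit(wp,ac); h=heel-cen
    print(n,"mid",cen.round(4),"heel",heel.round(4),"size",np.round(r[1],4),"yaw",round(np.arctan2(h[1],h[0])-np.arctan2(-1,-1),4),"area",len(c))
T={"B":[(172,278),(33,243),(209,140),(155,127),(136,210),(46,190)],"A":[(332,475),(191,425),(384,335),(330,315),(300,400),(208,372)],"C":[(640,470),(556,352),(602,320),(760,387),(727,342),(655,392)]}
for n,z in (("B",.012),("A",.064),("C",.012)):
    print(n,W([cp(p) for p in T[n]],z).round(3).tolist())
print("timer box",W([cp(p) for p in [(416,100),(594,136),(560,290),(382,250)]],.05).round(3).tolist())
print("dial/red/zero",W([cp(p) for p in [(489,193),(502,125),(436,238),(514,258)]],.05).round(3).tolist())
print("pointer",W([cp(p) for p in [(495,187),(445,184)]],.0845).round(3).tolist())
for n,p,z in [("sand",[(230,28),(382,45),(370,134),(222,115)],.03),("tape",[(60,322),(157,335),(148,420),(50,405)],.034),("jar",[(697,103)],.078)]: print(n,W([cp(q) for q in p],z).round(3).tolist())
```

```text
B mid [ 0.5534 -0.0131] heel [ 0.4965 -0.0492] size [0.0958 0.0949] yaw -0.2205 area 177
A mid [ 0.4209 -0.1284] heel [ 0.3545 -0.1575] size [0.096  0.1086] yaw -0.3733 area 191
C mid [ 0.4396 -0.376 ] heel [ 0.3736 -0.3649] size [0.0949 0.0946] yaw 5.3311 area 157
B [[0.495, -0.049], [0.517, 0.045], [0.59, -0.071], [0.598, -0.034], [0.541, -0.023], [0.553, 0.038]]
A [[0.369, -0.161], [0.399, -0.071], [0.459, -0.192], [0.471, -0.158], [0.416, -0.14], [0.433, -0.08]]
C [[0.373, -0.365], [0.451, -0.309], [0.473, -0.339], [0.43, -0.446], [0.46, -0.424], [0.425, -0.375]]
timer box [[0.614, -0.211], [0.592, -0.328], [0.491, -0.307], [0.514, -0.19]]
dial/red/zero [[0.553, -0.259], [0.598, -0.267], [0.523, -0.225], [0.511, -0.276]]
pointer [[0.553, -0.261], [0.554, -0.229]]
sand [[0.664, -0.085], [0.654, -0.188], [0.593, -0.181], [0.604, -0.081]]
tape [[0.464, 0.021], [0.456, -0.043], [0.401, -0.039], [0.409, 0.025]]
jar [[0.611, -0.391]]
```

>>> arm_command:
  moves:
    - [[0.04,-0.027,0.003],[0,0,0],0.07]
    - [[0.08,-0.054,0.006],[0,0,0],0.07]
    - [[0.12,-0.081,0.009],[0,0,0],0.07]
    - [[0.16,-0.108,0.012],[0,0,0],0.07]
    - [[0.2,-0.135,0.015],[0,0,0],0.07]
  squeeze: 50

```text
time: 0.6
tool_pos: [0.2861, -0.3311, 0.2303]
tool_rot: [-3.141, 0.0, 0.234]
contact_force: [-0.1, -1.2, 0.0]
opening: 0.07
grip_force: 0.0
```

>>> arm_command:
  moves:
    - [[0.04,-0.027,0.003],[0,0,0],0.07]
    - [[0.08,-0.054,0.006],[0,0,0],0.07]
    - [[0.12,-0.081,0.009],[0,0,0],0.07]
    - [[0.16,-0.108,0.012],[0,0,0],0.07]
    - [[0.2,-0.135,0.015],[0,0,0],0.07]

```text
time: 1.1
tool_pos: [0.4493, -0.1531, 0.2153]
tool_rot: [3.142, 0.0, 0.235]
contact_force: [0.8, -1.7, 0.6]
opening: 0.0701
grip_force: 0.0
```

>>> arm_command:
  moves:
    - [[0.04,-0.027,0.003],[0,0,0.12],0.07]
    - [[0.08,-0.054,0.006],[0,0,0.24],0.07]
    - [[0.12,-0.081,0.009],[0,0,0.36],0.07]
    - [[0.124,-0.085,0.012],[0,0,0.455],0.07]
    - [[0.124,-0.085,0.012],[0,0,0.455],0.07]

```text
time: 1.6
tool_pos: [0.5493, -0.0419, 0.2023]
tool_rot: [3.141, 0.002, -0.218]
contact_force: [0.3, -0.6, -0.2]
opening: 0.0697
grip_force: 0.0
```

```bash
cat >> h.py <<'E'
from scipy.spatial.transform import Rotation as Ro
def delta(x,y,z,yaw):
    s=robot.observe(); R=Ro.from_euler("xyz",s["tool_rot"])
    T=Ro.from_euler("xyz",[np.pi,0,yaw])
    print("t",round(s["time"],2),"pos",np.round(s["tool_pos"],4),"rot",np.round(s["tool_rot"],3),"open",round(s["opening"],4),"grip",round(s["grip_force"],1),"F",np.round(s["contact_force"],1))
    print("shift",R.inv().apply(np.array([x,y,z])-s["tool_pos"]).round(4),"turn",(R.inv()*T).as_rotvec().round(3))
E
python3 - <<'E'
from h import *
delta(.549,-.043,.0215,-.2205)
m=robot.camera_model("wrist"); im=robot.read_camera("wrist"); cv2.imwrite("pics/w1.png",im[:,:,::-1]); np.savez("pics/w1.npz",**m)
print("cam centre",-m["R"].T@m["t"])
E
```

```text
t 1.6 pos [ 0.5493 -0.0419  0.2023] rot [ 3.141e+00  2.000e-03 -2.180e-01] open 0.0697 grip 0.0 F [ 0.3 -0.6 -0.2]
shift [0.0004 0.0011 0.1808] turn [0.    0.002 0.002]
cam centre [ 0.61811794 -0.05701102  0.34119438]
```

View pics/w1.png

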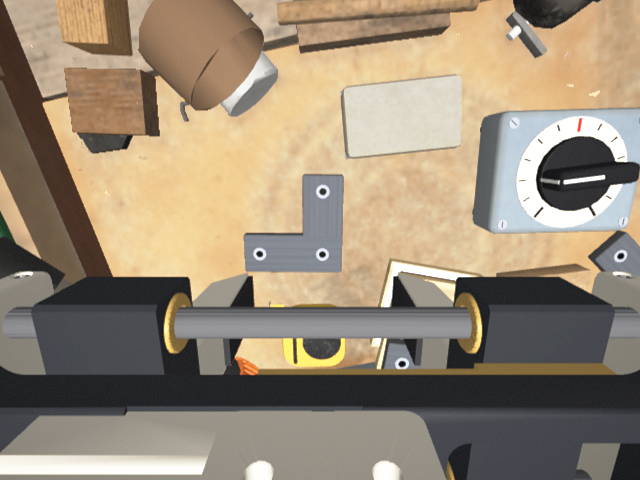

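The wrist view shows weight B square-on, with corners at (303,175), (343,175), (343,272), (245,272), (245,234) and (303,234).

Run:
```python
from h import *
m=dict(np.load("pics/w1.npz"))
P=ray(m,[(303,175),(343,175),(343,272),(245,272),(245,234),(303,234)],.012)
print(P.round(4).tolist()); c=(P[1]+P[3])/2; e=P[1]-P[2]; g=P[3]-P[2]
print("mid",c,"yaw",np.arctan2(e[1],e[0]),np.arctan2(g[1],g[0])-np.pi/2)
y=np.arctan2(e[1],e[0]); g=c+np.array([[np.cos(y),-np.sin(y)],[np.sin(y),np.cos(y)]])@[.002,-.03]; print(g)
delta(g[0],g[1],.0215,y)
```

```text
[[0.599, -0.0334], [0.5907, -0.0709], [0.4937, -0.051], [0.5157, 0.0483], [0.5548, 0.0371], [0.5422, -0.0199]]
mid [ 0.55318918 -0.01129501] yaw -0.20235953951214164 -0.2181082153000653
[ 0.54911893 -0.04108482]
t 1.65 pos [ 0.5488 -0.0429  0.2027] rot [ 3.141e+00  2.000e-03 -2.170e-01] open 0.07 grip 0.0 F [ 0.6 -0.2 -0.6]
shift [ 0.0003 -0.0019  0.1812] turn [ 0.     0.002 -0.014]
```

>>> arm_command:
  moves:
    - [[0,-0.001,0.045],[0,0,-0.007],0.07]
    - [[0,-0.001,0.09],[0,0,-0.007],0.07]
    - [[0,-0.001,0.135],[0,0,-0.007],0.07]
    - [[0,-0.001,0.165],[0,0,-0.007],0.07]
    - [[0,-0.001,0.181],[0,0,-0.007],0.07]

```text
time: 2.15
tool_pos: [0.5478, -0.0437, 0.0203]
tool_rot: [3.141, 0.003, -0.213]
contact_force: [-0.0, -0.6, 0.8]
opening: 0.0706
grip_force: 0.0
```

>>> arm_command:
  moves:
    - [[0,0,0],[0,0,0],0.07]
    - [[0,0,0],[0,0,0],0.03]
    - [[0,0,0],[0,0,0],0.03]
    - [[0,0,0],[0,0,0],0.03]
    - [[0,0,0],[0,0,0],0.03]
  squeeze: 55

```text
time: 2.65
tool_pos: [0.5496, -0.0427, 0.0232]
tool_rot: [3.141, -0.001, -0.213]
contact_force: [0.2, -0.1, -0.2]
opening: 0.0425
grip_force: 0.0
```

>>> arm_command:
  moves:
    - [[0,0,0],[0,0,0],0.03]
    - [[0,0,0],[0,0,0],0.03]
    - [[0,0,0],[0,0,0],0.03]
    - [[0,0,0],[0,0,0],0.03]
    - [[0,0,-0.005],[0,0,0],0.03]

```text
time: 3.15
tool_pos: [0.5485, -0.0423, 0.0267]
tool_rot: [3.141, 0.002, -0.213]
contact_force: [-1.0, 0.4, -6.9]
opening: 0.0392
grip_force: 54.9
```

>>> arm_command:
  moves:
    - [[0,0,-0.015],[0,0,0],0.03]
    - [[0,0,-0.04],[0,0,0],0.03]
    - [[0,0,-0.075],[0,0,0],0.03]
    - [[0,0,-0.11],[0,0,0],0.03]
    - [[0,0,-0.14],[0,0,0],0.03]

```text
time: 3.65
tool_pos: [0.5487, -0.0424, 0.1682]
tool_rot: [3.141, 0.002, -0.213]
contact_force: [0.2, 0.2, -6.4]
opening: 0.0387
grip_force: 54.9
```

Run:
```python
from h import *
m=robot.camera_model("wrist"); im=robot.read_camera("wrist"); cv2.imwrite("pics/w2.png",im[:,:,::-1]); np.savez("pics/w2.npz",**m)
delta(.4367,-.1025,.18,2.815)
```

```text
t 3.7 pos [ 0.5511 -0.0428  0.1733] rot [ 3.141 -0.007 -0.213] open 0.0392 grip 54.9 F [ 2.1 -0.7 -0.6]
shift [-0.0992  0.0825 -0.0074] turn [ 0.01  -0.    -3.028]
```

View pics/w2.png

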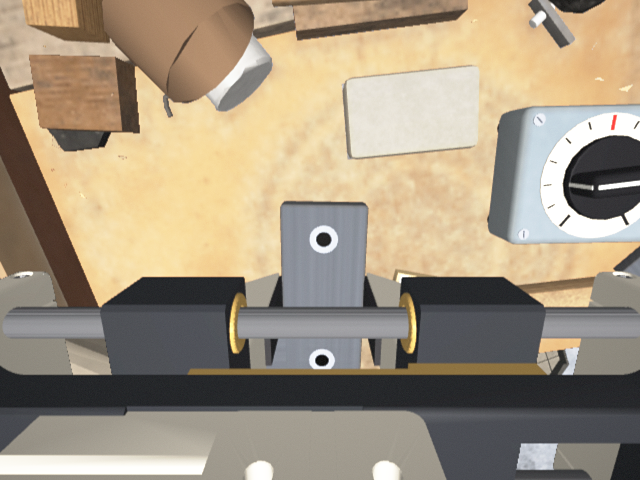

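Weight B is held square between the pads, with its free leg straight ahead (ring at (323,239)). I'll carry it over the pile and turn it about.

>>> arm_command:
  moves:
    - [[-0.02,0.0165,-0.003],[0,0,-0.145],0.03]
    - [[-0.04,0.033,-0.007],[0,0,-0.29],0.03]
    - [[-0.06,0.0495,-0.01],[0,0,-0.435],0.03]
    - [[-0.08,0.066,-0.01],[0,0,-0.58],0.03]
    - [[-0.099,0.0825,-0.01],[0,0,-0.725],0.03]

```text
time: 4.2
tool_pos: [0.4333, -0.1021, 0.176]
tool_rot: [-3.14, 0.002, 0.518]
contact_force: [0.1, 0.0, -7.8]
opening: 0.0389
grip_force: 54.9
```

>>> arm_command:
  moves:
    - [[0,0,0],[0,0,-0.145],0.03]
    - [[0,0,0],[0,0,-0.29],0.03]
    - [[0,0,0],[0,0,-0.435],0.03]
    - [[0,0,0],[0,0,-0.58],0.03]
    - [[0,0,0],[0,0,-0.725],0.03]

```text
time: 4.7
tool_pos: [0.4342, -0.1018, 0.176]
tool_rot: [-3.139, -0.0, 1.243]
contact_force: [0.0, 0.5, -7.1]
opening: 0.0391
grip_force: 54.9
```

>>> arm_command:
  moves:
    - [[0,0,0],[0,0,-0.145],0.03]
    - [[0,0,0],[0,0,-0.29],0.03]
    - [[0,0,0],[0,0,-0.435],0.03]
    - [[0,0,0],[0,0,-0.58],0.03]
    - [[0,0,0],[0,0,-0.725],0.03]

```text
time: 5.2
tool_pos: [0.4342, -0.1017, 0.1759]
tool_rot: [-3.139, -0.002, 1.968]
contact_force: [0.1, 0.7, -6.6]
opening: 0.0392
grip_force: 54.9
```

>>> arm_command:
  moves:
    - [[0,0,0],[0,0,-0.145],0.03]
    - [[0,0,0],[0,0,-0.29],0.03]
    - [[0,0,0],[0,0,-0.435],0.03]
    - [[0,0,0],[0,0,-0.58],0.03]
    - [[0,0,0],[0,0,-0.725],0.03]

```text
time: 5.7
tool_pos: [0.4341, -0.1017, 0.1759]
tool_rot: [-3.141, -0.003, 2.693]
contact_force: [-0.1, 0.2, -7.0]
opening: 0.0392
grip_force: 54.9
```

Run:
```python
from h import *
m=robot.camera_model("wrist"); im=robot.read_camera("wrist"); cv2.imwrite("pics/w3.png",im[:,:,::-1]); np.savez("pics/w3.npz",**m)
delta(.4367,-.1025,.0865,2.815)
```

```text
t 5.75 pos [ 0.4342 -0.1017  0.1759] rot [-3.141e+00 -3.000e-03  2.700e+00] open 0.039 grip 54.9 F [ 0.8  0.5 -6.9]
shift [-0.0029  0.0004  0.0894] turn [-0.    -0.003 -0.115]
```

View pics/w3.png

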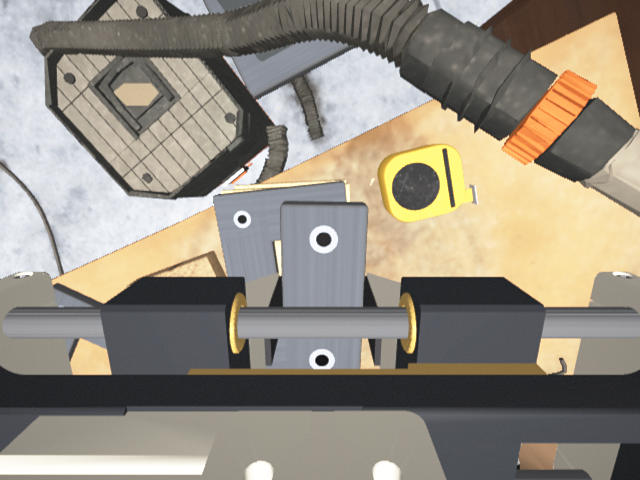

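In this wrist view, A's heel is at (214,197) and its far y-leg corner at (346,184). The held leg's end corners are at (281,203) and (367,203).

Run:
```python
from h import *
m=dict(np.load("pics/w3.npz"))
A=ray(m,[(214,197),(346,184)],.064); H=ray(m,[(281,203),(367,203)],.1665)
e=A[1]-A[0]; y=np.arctan2(e[1],e[0])-np.pi/2
Rz=lambda a:np.array([[np.cos(a),-np.sin(a)],[np.sin(a),np.cos(a)]])
mid=A[0]+Rz(y)@[.05,.05]
print("A",A.round(4).tolist(),np.linalg.norm(e),"yaw",y,"mid",mid)
s=robot.observe(); p=s["tool_pos"][:2]
h=H[0]-H[1]; print("B end",H.round(4).tolist(),np.linalg.norm(h),"in tool x/y from TCP",(Rz(2.695).T@(H-p).T).T.round(4).tolist())
y=-.327
for mm in (mid,np.array([.429,-.1315])): print("grasp target",mm+Rz(y+np.pi)@[.002,-.03])
```

```text
A [[0.3663, -0.1584], [0.4003, -0.0658]] 0.09862939008852106 yaw -0.35172247243104615 mid [ 0.4304778  -0.12870909]
B end [[0.3839, -0.0976], [0.4004, -0.0633]] 0.03809826577574494 in tool x/y from TCP [[0.0471, 0.018], [0.047, -0.0201]]
grasp target [ 0.43821989 -0.09965638]
grasp target [ 0.43674208 -0.10244729]
```

>>> arm_command:
  moves:
    - [[-0.003,-0.001,0.01],[0,0,-0.11],0.03]
    - [[-0.003,-0.001,0.04],[0,0,-0.11],0.03]
    - [[-0.003,-0.001,0.065],[0,0,-0.11],0.03]
    - [[-0.003,-0.001,0.079],[0,0,-0.11],0.03]
    - [[-0.003,-0.001,0.085],[0,0,-0.11],0.03]

```text
time: 6.25
tool_pos: [0.4357, -0.1036, 0.0901]
tool_rot: [3.141, -0.005, 2.794]
contact_force: [0.5, 0.3, -6.5]
opening: 0.039
grip_force: 54.9
```

>>> arm_command:
  moves:
    - [[0,0,0.001],[0,0,0],0.03]
    - [[0,0,0.002],[0,0,0],0.03]
    - [[0,0,0.003],[0,0,0],0.03]
    - [[0,0,0.0035],[0,0,0],0.03]
    - [[0,0,0.004],[0,0,0],0.03]

```text
time: 6.75
tool_pos: [0.4377, -0.1045, 0.0889]
tool_rot: [-3.141, 0.001, 2.797]
contact_force: [0.8, -0.1, -7.4]
opening: 0.0392
grip_force: 54.9
```

>>> arm_command:
  moves:
    - [[0,0.002,0.0005],[0,0,0],0.03]
    - [[0,0.002,0.001],[0,0,0],0.03]
    - [[0,0.002,0.0015],[0,0,0],0.03]
    - [[0,0.002,0.002],[0,0,0],0.03]
    - [[0,0.002,0.002],[0,0,0],0.03]

```text
time: 7.25
tool_pos: [0.4382, -0.1024, 0.0871]
tool_rot: [3.142, 0.001, 2.797]
contact_force: [-2.5, 2.8, 2.9]
opening: 0.0393
grip_force: 55.0
```

Contact, with the load now resting on the pile. I'll release the fingers slowly.

>>> arm_command:
  moves:
    - [[0,0,0],[0,0,0],0.03]
    - [[0,0,0],[0,0,0],0.045]
    - [[0,0,0],[0,0,0],0.05]
    - [[0,0,0],[0,0,0],0.055]
    - [[0,0,0],[0,0,0],0.06]
  squeeze: 10

```text
time: 7.75
tool_pos: [0.4383, -0.1027, 0.0865]
tool_rot: [-3.141, 0.0, 2.797]
contact_force: [0.1, -0.0, -0.3]
opening: 0.0583
grip_force: 0.0
```

>>> arm_command:
  moves:
    - [[0,0,-0.01],[0,0,0],0.06]
    - [[0,0,-0.03],[0,0,0],0.06]
    - [[0,0,-0.06],[0,0,0],0.06]
    - [[0,0,-0.1],[0,0,0],0.06]
    - [[0,0,-0.12],[0,0,0],0.06]

```text
time: 8.25
tool_pos: [0.4391, -0.1029, 0.2102]
tool_rot: [-3.141, 0.005, 2.797]
contact_force: [-0.1, 0.7, -0.2]
opening: 0.0601
grip_force: 0.0
```

Run:
```python
from h import *
# C above pose
delta(.4164,-.3955,.2,-.955)
delta(.4164,-.3955,.2,-.955+np.pi)
im=robot.read_camera("top")
```

```text
t 8.25 pos [ 0.4391 -0.1029  0.2102] rot [-3.141  0.005  2.797] open 0.0601 grip 0.0 F [-0.1  0.7 -0.2]
shift [-0.0775 -0.2831  0.0106] turn [-6.000e-03  1.000e-03 -2.531e+00]
t 8.25 pos [ 0.4391 -0.1029  0.2102] rot [-3.141  0.005  2.797] open 0.0601 grip 0.0 F [-0.1  0.7 -0.2]
shift [-0.0775 -0.2831  0.0106] turn [0.001 0.005 0.61 ]
```

>>> arm_command:
  moves:
    - [[-0.0127,-0.0462,0.002],[0,0,0.122],0.07]
    - [[-0.0253,-0.0925,0.004],[0,0,0.244],0.07]
    - [[-0.038,-0.1387,0.006],[0,0,0.366],0.07]
    - [[-0.0507,-0.185,0.008],[0,0,0.488],0.07]
    - [[-0.0633,-0.2312,0.01],[0,0,0.61],0.07]
  squeeze: 55

```text
time: 8.8
tool_pos: [0.419, -0.3433, 0.1968]
tool_rot: [3.142, 0.0, 2.182]
contact_force: [0.9, 1.3, 0.1]
opening: 0.07
grip_force: 0.0
```

Run:
```python
from h import *
m=robot.camera_model("wrist"); im=robot.read_camera("wrist"); cv2.imwrite("pics/w4.png",im[:,:,::-1]); np.savez("pics/w4.npz",**m)
delta(.4164,-.3955,.0215,-.955+np.pi)
```

```text
t 8.85 pos [ 0.4183 -0.3503  0.1963] rot [-3.139  0.005  2.172] open 0.0699 grip 0.0 F [-1.  -6.2  0.4]
shift [-0.0354 -0.0267  0.1751] turn [-0.002  0.005 -0.014]
```

View pics/w4.png

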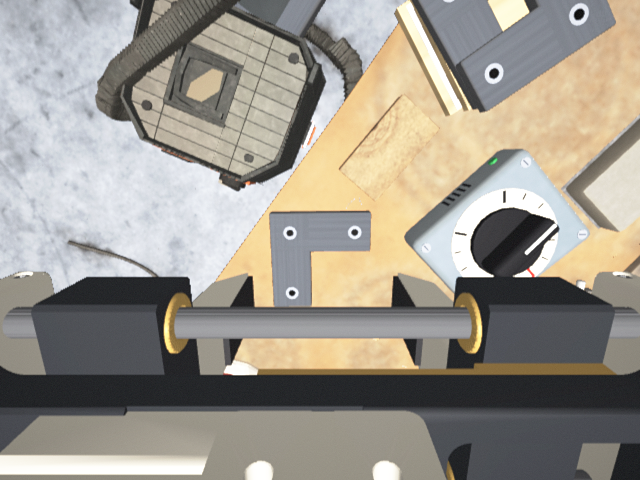

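Weight C's heel is at (271,212), its y-leg end at (370,211)/(370,250) and its inner corner at (312,251). The pile with B on it is at top right.

Run:
```python
from h import *
m=dict(np.load("pics/w4.npz")); Rz=lambda a:np.array([[np.cos(a),-np.sin(a)],[np.sin(a),np.cos(a)]])
P=ray(m,[(271,212),(370,211),(312,251)],.012)
e=P[1]-P[0]; y=np.arctan2(e[1],e[0])-np.pi/2
mid=P[0]+Rz(y)@[.05,.05]; mid2=P[2]+Rz(y)@[.01,.01]; print(P.round(4).tolist(),np.linalg.norm(e),"yaw",y,mid,mid2)
g=(mid+mid2)/2+Rz(y)@[.002,-.03]; print(g); delta(g[0],g[1],.0215,y+np.pi)
```

```text
[[0.3715, -0.3621], [0.4498, -0.3061], [0.4266, -0.3718]] 0.09622079579455323 yaw -0.9500304583164292 [ 0.44126742 -0.37366325] [ 0.44054957 -0.37414315]
[ 0.41766881 -0.39297981]
t 8.85 pos [ 0.4183 -0.3503  0.1963] rot [-3.139  0.005  2.172] open 0.0699 grip 0.0 F [-1.  -6.2  0.4]
shift [-0.0341 -0.0242  0.1751] turn [-0.003  0.005 -0.019]
```

>>> arm_command:
  moves:
    - [[-0.017,-0.013,0.02],[0,0,-0.01],0.07]
    - [[-0.035,-0.026,0.05],[0,0,-0.01],0.07]
    - [[-0.035,-0.026,0.09],[0,0,-0.01],0.07]
    - [[-0.035,-0.026,0.12],[0,0,-0.01],0.07]
    - [[-0.035,-0.026,0.12],[0,0,-0.01],0.07]

```text
time: 9.35
tool_pos: [0.4166, -0.3828, 0.0727]
tool_rot: [-3.141, -0.009, 2.197]
contact_force: [-0.4, 0.0, 1.2]
opening: 0.0703
grip_force: 0.0
```

Run:
```python
from h import *
delta(.417,-.394,.0215,-.952+np.pi)
robot.read_camera("wrist")
delta(.417,-.394,.0215,-.952+np.pi)
```

```text
t 9.35 pos [ 0.4166 -0.3828  0.0727] rot [-3.141 -0.009  2.197] open 0.0703 grip 0.0 F [-0.4  0.   1.2]
shift [-0.0097 -0.0062  0.0511] turn [-0.001 -0.009  0.007]
t 9.4 pos [ 0.4178 -0.384   0.0753] rot [-3.141 -0.004  2.197] open 0.0697 grip 0.0 F [-0.2 -0.1  0.5]
shift [-0.0079 -0.0065  0.0538] turn [-0.    -0.004  0.007]
```

>>> arm_command:
  moves:
    - [[-0.0045,-0.0035,0.005],[0,0,0.005],0.07]
    - [[-0.009,-0.0065,0.02],[0,0,0.005],0.07]
    - [[-0.009,-0.0065,0.04],[0,0,0.005],0.07]
    - [[-0.009,-0.0065,0.05],[0,0,0.005],0.07]
    - [[-0.009,-0.0065,0.0535],[0,0,0.005],0.07]

```text
time: 9.9
tool_pos: [0.4183, -0.396, 0.0221]
tool_rot: [-3.141, -0.001, 2.192]
contact_force: [-0.3, 0.2, 0.2]
opening: 0.0701
grip_force: 0.0
```

>>> arm_command:
  moves:
    - [[0,0,0],[0,0,0],0.07]
    - [[0,0,0],[0,0,0],0.03]
    - [[0,0,0],[0,0,0],0.03]
    - [[0,0,0],[0,0,0],0.03]
    - [[0,0,0],[0,0,0],0.03]

```text
time: 10.4
tool_pos: [0.4187, -0.3964, 0.0235]
tool_rot: [-3.141, 0.001, 2.192]
contact_force: [-5.1, -5.1, 0.2]
opening: 0.0424
grip_force: 2.3
```

>>> arm_command:
  moves:
    - [[0,0,0],[0,0,0],0.03]
    - [[0,0,0],[0,0,0],0.03]
    - [[0,0,0],[0,0,0],0.03]
    - [[0,0,-0.005],[0,0,0],0.03]
    - [[0,0,-0.015],[0,0,0],0.03]

```text
time: 10.9
tool_pos: [0.4178, -0.395, 0.037]
tool_rot: [-3.142, -0.004, 2.192]
contact_force: [-0.0, 0.0, -4.9]
opening: 0.0393
grip_force: 55.0
```

>>> arm_command:
  moves:
    - [[0,0,-0.03],[0,0,0],0.03]
    - [[0,0,-0.06],[0,0,0],0.03]
    - [[0,0,-0.1],[0,0,0],0.03]
    - [[0,0,-0.14],[0,0,0],0.03]
    - [[0,0,-0.16],[0,0,0],0.03]

```text
time: 11.4
tool_pos: [0.4193, -0.3967, 0.2021]
tool_rot: [3.141, 0.005, 2.192]
contact_force: [0.1, -0.6, -5.2]
opening: 0.0389
grip_force: 55.0
```

Run:
```python
from h import *
delta(.4217,-.1587,.20,-.335+np.pi)
```

```text
t 11.4 pos [ 0.4193 -0.3967  0.2021] rot [3.141 0.005 2.192] open 0.0389 grip 55.0 F [ 0.1 -0.6 -5.2]
shift [0.1921 0.1405 0.0012] turn [-0.001  0.005 -0.615]
```

>>> arm_command:
  moves:
    - [[0.032,0.024,0],[0,0,-0.1],0.03]
    - [[0.065,0.048,0],[0,0,-0.2],0.03]
    - [[0.1,0.074,0],[0,0,-0.32],0.03]
    - [[0.135,0.1,0],[0,0,-0.44],0.03]
    - [[0.165,0.123,0],[0,0,-0.54],0.03]

```text
time: 11.9
tool_pos: [0.4218, -0.1879, 0.1982]
tool_rot: [3.141, -0.001, 2.737]
contact_force: [0.2, -1.2, -5.7]
opening: 0.0389
grip_force: 55.0
```

Run:
```python
from h import *
delta(.4239,-.1606,.14,-.335+np.pi)
```

```text
t 11.9 pos [ 0.4218 -0.1879  0.1982] rot [ 3.141e+00 -1.000e-03  2.737e+00] open 0.0389 grip 55.0 F [ 0.2 -1.2 -5.7]
shift [0.0088 0.0259 0.0582] turn [ 0.001 -0.001 -0.07 ]
```

>>> arm_command:
  moves:
    - [[0.004,0.01,0],[0,0,-0.035],0.03]
    - [[0.01,0.026,0.01],[0,0,-0.07],0.03]
    - [[0.01,0.026,0.02],[0,0,-0.07],0.03]
    - [[0.01,0.026,0.03],[0,0,-0.07],0.03]
    - [[0.01,0.026,0.03],[0,0,-0.07],0.03]

```text
time: 12.4
tool_pos: [0.423, -0.163, 0.1666]
tool_rot: [3.141, -0.003, 2.8]
contact_force: [-0.5, -0.1, -5.0]
opening: 0.0388
grip_force: 55.0
```

Run:
```python
from h import *
m=robot.camera_model("wrist"); im=robot.read_camera("wrist"); cv2.imwrite("pics/w5.png",im[:,:,::-1]); np.savez("pics/w5.npz",**m)
delta(.4239,-.1606,.0975,-.335+np.pi)
```

```text
t 12.45 pos [ 0.4234 -0.1632  0.1673] rot [ 3.142e+00 -2.000e-03  2.800e+00] open 0.0392 grip 55.0 F [-0.5 -1.1 -5.7]
shift [0.0003 0.0027 0.0698] turn [ 0.    -0.002 -0.006]
```

View pics/w5.png

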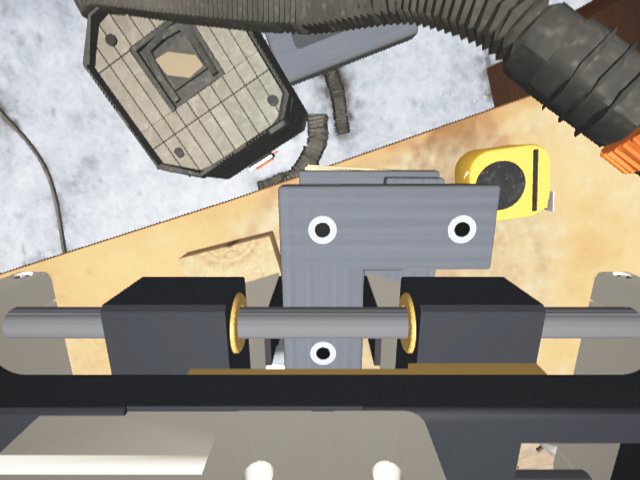

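C's outer edge runs from (280,187) to (498,186). The edge of A below it runs from (300,172) to about (440,171), and B's leg end is near (386..442,178).

Run:
```python
from h import *
m=dict(np.load("pics/w5.npz")); Rz=lambda a:np.array([[np.cos(a),-np.sin(a)],[np.sin(a),np.cos(a)]])
def mid(P):
    e=P[1]-P[0]; y=np.arctan2(e[1],e[0])-np.pi/2; print(P.round(4).tolist(),np.linalg.norm(e).round(4),"yaw",y.round(3),"mid",(P[0]+Rz(y)@[.05,.05]).round(4))
mid(ray(m,[(300,172),(440,171)],.064)); mid(ray(m,[(280,187),(498,186)],.158))
print("B end",ray(m,[(386,178),(442,178)],.076))
```

```text
[[0.3659, -0.1592], [0.3983, -0.0661]] 0.0985 yaw -0.334 mid [ 0.4296 -0.1284]
[[0.366, -0.1621], [0.3973, -0.0726]] 0.0949 yaw -0.337 mid [ 0.4297 -0.1315]
B end [[ 0.38859476 -0.10513981]
 [ 0.40120611 -0.06965758]]
```

>>> arm_command:
  moves:
    - [[0,0.002,0.01],[0,0,-0.005],0.03]
    - [[0,0.002,0.03],[0,0,-0.005],0.03]
    - [[0,0.002,0.048],[0,0,-0.005],0.03]
    - [[0,0.002,0.058],[0,0,-0.005],0.03]
    - [[0,0.002,0.063],[0,0,-0.005],0.03]

```text
time: 12.95
tool_pos: [0.4242, -0.1608, 0.1041]
tool_rot: [3.141, -0.001, 2.806]
contact_force: [-0.9, 0.5, -4.7]
opening: 0.0392
grip_force: 55.0
```

>>> arm_command:
  moves:
    - [[0,0,0.001],[0,0,0],0.03]
    - [[0,0,0.002],[0,0,0],0.03]
    - [[0,0,0.003],[0,0,0],0.03]
    - [[0,0,0.0035],[0,0,0],0.03]
    - [[0,0,0.004],[0,0,0],0.03]

```text
time: 13.45
tool_pos: [0.4246, -0.1608, 0.1013]
tool_rot: [-3.141, 0.001, 2.807]
contact_force: [0.8, -0.3, -5.0]
opening: 0.0391
grip_force: 55.0
```

>>> arm_command:
  moves:
    - [[0,0,0.0005],[0,0,0],0.03]
    - [[0,0,0.001],[0,0,0],0.03]
    - [[0,0,0.0015],[0,0,0],0.03]
    - [[0,0,0.002],[0,0,0],0.03]
    - [[0,0,0.002],[0,0,0],0.03]

```text
time: 13.95
tool_pos: [0.4245, -0.1607, 0.0994]
tool_rot: [-3.141, 0.0, 2.807]
contact_force: [-0.6, 1.1, 2.3]
opening: 0.0392
grip_force: 55.0
```

Contact again, so I'll release and retreat.

>>> arm_command:
  moves:
    - [[0,0,0],[0,0,0],0.03]
    - [[0,0,0],[0,0,0],0.045]
    - [[0,0,0],[0,0,0],0.05]
    - [[0,0,0],[0,0,0],0.055]
    - [[0,0,0],[0,0,0],0.06]
  squeeze: 10

```text
time: 14.45
tool_pos: [0.4245, -0.1608, 0.099]
tool_rot: [-3.141, 0.0, 2.807]
contact_force: [-0.7, 0.7, 0.5]
opening: 0.0581
grip_force: 0.0
```

>>> arm_command:
  moves:
    - [[0,0,-0.01],[0,0,0],0.06]
    - [[0,0,-0.03],[0,0,0],0.06]
    - [[0,0,-0.06],[0,0,0],0.06]
    - [[0,0,-0.09],[0,0,0],0.06]
    - [[0,0,-0.1],[0,0,0],0.06]

```text
time: 14.95
tool_pos: [0.4257, -0.1613, 0.2024]
tool_rot: [-3.14, 0.006, 2.807]
contact_force: [-0.7, -0.4, -0.1]
opening: 0.06
grip_force: 0.0
```

Run:
```python
from h import *
im=robot.read_camera("top"); cv2.imwrite("pics/top1.png",im[:,:,::-1]); im=im[:,:,::-1]
cv2.imwrite("pics/c2.png",cv2.resize(im[195:340,250:400],None,fx=4,fy=4,interpolation=cv2.INTER_CUBIC))
delta(.553,-.259,.2,0); delta(.553,-.259,.2,np.pi-.1)
```

```text
t 15.0 pos [ 0.4257 -0.1614  0.2024] rot [-3.14   0.006  2.807] open 0.0598 grip 0.0 F [1.  0.6 1.4]
shift [-0.1523 -0.0504  0.0034] turn [0.008 0.003 2.807]
t 15.0 pos [ 0.4257 -0.1614  0.2024] rot [-3.14   0.006  2.807] open 0.0598 grip 0.0 F [1.  0.6 1.4]
shift [-0.1523 -0.0504  0.0034] turn [-0.002  0.006 -0.235]
```

View pics/c2.png

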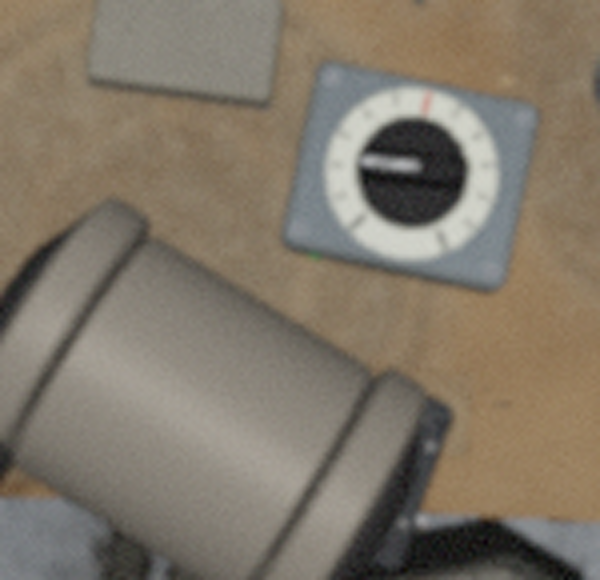

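The top view shows the timer clear, with the pointer running from (420,165) to (360,160) in the crop, still near two clicks. The arm covers the pile.

Run:
```python
from h import *
def go(m,im,boxr,zero,red,tag):
    x0,y0,x1,y1=boxr; f=im.astype(int); v=f.max(2); s=v-f.min(2)
    # dial plate: cream bright region -> ellipse of outer contour
    mk=np.zeros(v.shape,np.uint8); mk[y0:y1,x0:x1]=((v>175)&(s<60))[y0:y1,x0:x1]
    cs,_=cv2.findContours(mk,cv2.RETR_EXTERNAL,cv2.CHAIN_APPROX_NONE); c=max(cs,key=cv2.contourArea)
    W=ray(m,cv2.convexHull(c)[:,0,:],.051); cc,r=cv2.minEnclosingCircle(W.astype(np.float32))
    rd=np.zeros(v.shape,np.uint8); rd[y0:y1,x0:x1]=((f[:,:,2]-f[:,:,0]>60)&(f[:,:,2]-f[:,:,1]>60))[y0:y1,x0:x1]
    ys,xs=np.nonzero(rd); R=ray(m,[[xs.mean(),ys.mean()]],.051)[0]; d=R-cc
    # pointer: bright in the central dark part
    print(tag,"centre",np.round(cc,4),"r",round(r,4),"red",R.round(4),"red ang",np.arctan2(d[1],d[0]).round(3))
    return np.array(cc),np.arctan2(d[1],d[0])
m=robot.camera_model("top"); im=cv2.imread("pics/top1.png"); b=(315,205,390,275); cc,ra=go(m,im,b,0,0,"top")
mw=dict(np.load("pics/w1.npz")); iw=cv2.imread("pics/w1.png"); go(mw,iw,(500,110,640,235),0,0,"w1")
for z in (.0845,):
  P=ray(mw,[(550,183),(606,178)],z); e=P[0]-P[1]; print("w1 ptr",P.round(4).tolist(),np.arctan2(e[1],e[0]))
  cp=lambda p:np.array(p)/4+[250,195]-.37
  P=ray(m,[cp((360,160)),cp((420,165))],z); e=P[0]-P[1]; print("top ptr",P.round(4).tolist(),np.arctan2(e[1],e[0]))
```

```text
top centre [ 0.5535 -0.2583] r 0.0465 red [nan nan] red ang nan
w1 centre [ 0.5537 -0.2549] r 0.0759 red [ 0.5918 -0.2654] red ang -0.268
w1 ptr [[0.5572, -0.2189], [0.5518, -0.2601]] 1.4420978109219889
top ptr [[0.5561, -0.2294], [0.5541, -0.2608]] 1.5073998832090363<stdin>:9: RuntimeWarning: Mean of empty slice.
  ret = ret.dtype.type(ret / rcount)
```

>>> arm_command:
  moves:
    - [[-0.03,-0.01,0],[0,0,0.14],0.06]
    - [[-0.06,-0.02,0],[0,0,0.28],0.06]
    - [[-0.095,-0.031,0],[0,0,0.42],0.06]
    - [[-0.125,-0.041,0],[0,0,0.56],0.06]
    - [[-0.152,-0.05,0],[0,0,0.7],0.06]

```text
time: 15.5
tool_pos: [0.5522, -0.2585, 0.1974]
tool_rot: [-3.141, -0.002, 2.101]
contact_force: [-0.2, 0.4, -0.1]
opening: 0.06
grip_force: 0.0
```

>>> arm_command:
  moves:
    - [[0,0,0.01],[0,0,0.14],0.06]
    - [[0,0,0.02],[0,0,0.28],0.06]
    - [[0,0,0.03],[0,0,0.42],0.06]
    - [[0,0,0.04],[0,0,0.56],0.06]
    - [[0,0,0.04],[0,0,0.62],0.06]

```text
time: 16.0
tool_pos: [0.5503, -0.2571, 0.1559]
tool_rot: [-3.137, -0.002, 1.482]
contact_force: [-0.4, 1.0, -0.8]
opening: 0.06
grip_force: 0.0
```

Run:
```python
from h import *
m=robot.camera_model("wrist"); im=robot.read_camera("wrist"); cv2.imwrite("pics/w6.png",im[:,:,::-1]); np.savez("pics/w6.npz",**m)
im=robot.read_camera("top"); cv2.imwrite("pics/top2.png",im[:,:,::-1])
delta(.5535,-.2585,.081,1.486)
```

```text
t 16.1 pos [ 0.5509 -0.2575  0.1574] rot [-3.139e+00 -1.000e-03  1.486e+00] open 0.0601 grip 0.0 F [-0.2 -0.2  0.5]
shift [-0.0009  0.0028  0.0763] turn [-0.002 -0.001  0.   ]
```

View pics/w6.png

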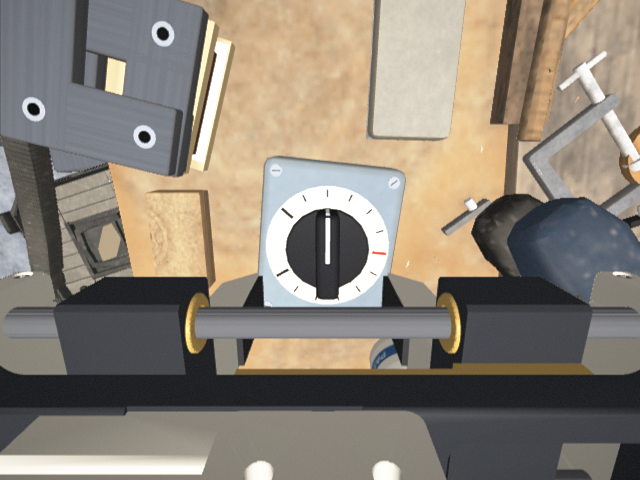

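The wrist view shows the bar straight along the tool x, with the pointer up at (327,208), two marks past zero at (287,213). The red mark is at (379,253). The pile at upper left looks neat. I'll descend and grip the bar.

>>> arm_command:
  moves:
    - [[-0.001,0.003,0.015],[0,0,0],0.06]
    - [[-0.001,0.003,0.035],[0,0,0],0.06]
    - [[-0.001,0.003,0.055],[0,0,0],0.06]
    - [[-0.001,0.003,0.07],[0,0,0],0.05]
    - [[-0.001,0.003,0.076],[0,0,0],0.04]
  squeeze: 30

```text
time: 16.6
tool_pos: [0.5534, -0.2585, 0.0802]
tool_rot: [-3.138, -0.002, 1.488]
contact_force: [-0.6, 0.4, 1.1]
opening: 0.0487
grip_force: 0.0
```

>>> arm_command:
  moves:
    - [[0,0,0],[0,0,0],0.03]
    - [[0,0,0],[0,0,0],0.02]
    - [[0,0,0],[0,0,0],0.008]
    - [[0,0,0],[0,0,0],0.008]
    - [[0,0,0],[0,0,0],0.008]

```text
time: 17.1
tool_pos: [0.5531, -0.2592, 0.0838]
tool_rot: [-3.139, 0.0, 1.487]
contact_force: [-8.4, -0.4, 5.1]
opening: 0.016
grip_force: 30.0
```

>>> arm_command:
  moves:
    - [[0,0,0],[0,0,0],0.008]
    - [[0,0,0],[0,0,0],0.008]
    - [[0,0,0],[0,0,0],0.008]
    - [[0,0,0],[0,0,0],0.008]
    - [[0,0,0],[0,0,0],0.008]

```text
time: 17.6
tool_pos: [0.553, -0.2592, 0.0838]
tool_rot: [-3.139, 0.0, 1.487]
contact_force: [-6.4, -0.4, 5.0]
opening: 0.0159
grip_force: 30.0
```

>>> arm_command:
  moves:
    - [[0,-0.0005,0],[0,0,0.085],0.008]
    - [[0,-0.0005,0],[0,0,0.17],0.008]
    - [[0,-0.0005,0],[0,0,0.255],0.008]
    - [[0,-0.0005,0],[0,0,0.34],0.008]
    - [[0,-0.0005,0],[0,0,0.419],0.008]

```text
time: 18.1
tool_pos: [0.5526, -0.2591, 0.0838]
tool_rot: [-3.139, 0.001, 1.065]
contact_force: [-6.2, 1.6, 5.6]
opening: 0.016
grip_force: 30.0
```

>>> arm_command:
  moves:
    - [[0,0,0],[0,0,0.085],0.008]
    - [[0,0,0],[0,0,0.17],0.008]
    - [[0,0,0],[0,0,0.255],0.008]
    - [[0,0,0],[0,0,0.34],0.008]
    - [[0,0,0],[0,0,0.419],0.008]

```text
time: 18.6
tool_pos: [0.5522, -0.2587, 0.0838]
tool_rot: [-3.139, 0.002, 0.646]
contact_force: [-8.2, 1.3, 6.7]
opening: 0.0159
grip_force: 30.0
```

>>> arm_command:
  moves:
    - [[0,0,0],[0,0,0.085],0.008]
    - [[0,0,0],[0,0,0.17],0.008]
    - [[0,0,0],[0,0,0.255],0.008]
    - [[0,0,0],[0,0,0.34],0.008]
    - [[0,0,0],[0,0,0.419],0.008]

```text
time: 19.1
tool_pos: [0.552, -0.2583, 0.0837]
tool_rot: [-3.139, 0.004, 0.227]
contact_force: [-9.1, 3.1, 7.8]
opening: 0.0159
grip_force: 30.0
```

>>> arm_command:
  moves:
    - [[0,0,0],[0,0,0.085],0.008]
    - [[0,0,0],[0,0,0.17],0.008]
    - [[0,0,0],[0,0,0.255],0.008]
    - [[0,0,0],[0,0,0.34],0.008]
    - [[0,0,0],[0,0,0.41],0.008]

```text
time: 19.6
tool_pos: [0.552, -0.2578, 0.0837]
tool_rot: [-3.14, 0.005, -0.183]
contact_force: [-8.3, 4.2, 7.7]
opening: 0.016
grip_force: 30.0
```

>>> arm_command:
  moves:
    - [[0,0,0],[0,0,0],0.008]
    - [[0,0,0],[0,0,0],0.025]
    - [[0,0,0],[0,0,0],0.04]
    - [[0,0,0],[0,0,0],0.05]
    - [[0,0,0],[0,0,0],0.05]

```text
time: 20.1
tool_pos: [0.5542, -0.2592, 0.0831]
tool_rot: [3.141, -0.001, -0.18]
contact_force: [-0.5, 0.1, 0.3]
opening: 0.0433
grip_force: 0.0
```

>>> arm_command:
  moves:
    - [[0,0,-0.01],[0,0,0],0.05]
    - [[0,0,-0.03],[0,0,0],0.05]
    - [[0,0,-0.06],[0,0,0],0.05]
    - [[0,0,-0.09],[0,0,0],0.05]
    - [[0,0,-0.11],[0,0,0],0.05]

```text
time: 20.6
tool_pos: [0.5547, -0.2595, 0.1962]
tool_rot: [3.14, -0.003, -0.18]
contact_force: [0.2, -0.6, 0.4]
opening: 0.0504
grip_force: 0.0
```

>>> arm_command:
  moves:
    - [[-0.03,0.035,0],[0,0,0],0.05]
    - [[-0.06,0.07,0],[0,0,0],0.05]
    - [[-0.09,0.105,0],[0,0,0],0.05]
    - [[-0.12,0.14,0],[0,0,0],0.05]
    - [[-0.12,0.14,0],[0,0,0],0.05]

```text
time: 21.1
tool_pos: [0.4072, -0.3787, 0.1939]
tool_rot: [3.14, 0.0, -0.186]
contact_force: [1.2, 0.5, -0.4]
opening: 0.0502
grip_force: 0.0
```

Run:
```python
from h import *
im=robot.read_camera("top")[:,:,::-1]; s=robot.read_camera("scene")[:,:,::-1]
a=cv2.resize(im[190:330,225:425],(560,392),interpolation=cv2.INTER_CUBIC); b=cv2.resize(s[190:310,250:400],(245,196))
c=np.zeros((392,805,3),np.uint8); c[:,:560]=a; c[:196,560:]=b
cv2.imwrite("pics/fin.png",c[:,:800]); delta(0.5,-.3,.2,0)
```

```text
t 21.2 pos [ 0.4104 -0.376   0.1938] rot [ 3.141e+00 -1.000e-03 -1.830e-01] open 0.0498 grip 0.0 F [ 0.2  0.3 -0.8]
shift [ 0.0743 -0.0911 -0.0062] turn [ 0.    -0.001 -0.183]
```

View pics/fin.png

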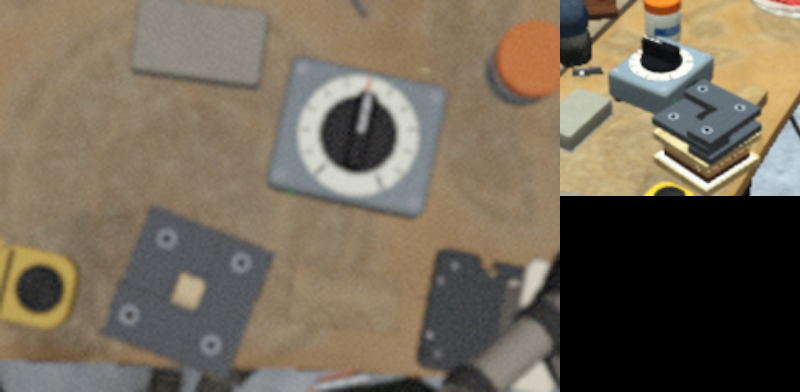

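The final view shows the pile square around (188,290) and the pointer on the red mark at (368,85). The arm is clear of both.

```bash
python3 -c "
from cell import robot
print(robot.hand_in())"
```

```text
the job is handed in; nothing more can be done
None
```

Both loose weights are on the pile, flat and each turned about from the one below. The timer points at the red thirty-minute mark, and the job is handed in; no verdict was returned.

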